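Load the toy van into the spring launcher and hold it cocked

ROBOT

A 7-joint arm with a two-finger parallel gripper is mounted at the origin on the work surface. World frame = base frame: x ahead of the robot, y to its left, z up, the work surface at z = 0. Lengths are in mm, angles in rad, forces in N, time in s.
With the tool pointing down it reaches from about 350 to 900 mm from the base axis. Payload 8.1 kg.
Tool frame: the origin (TCP) lies on the centre line of the jaws, within the pads' length; the fingertips stand 8 mm ahead of it and the grasp point (between the pads) lies 11 mm behind it; z points along the fingers, y is the line along which they close (so a half turn about z gives the same grasp; the last joint's range is limited). The gripper opens to 92 mm and grips with 3 to 60 N. Pads are 19 mm wide; open, the fingers measure 130 mm over their backs; the gripper's body (75 mm by 190 mm) begins 47 mm behind the grasp point.
Start: joints at [1.172, 0.434, 0.025, 1.573, -0.012, 1.134, -0.075], TCP at [182.167, -597.877, 234.742] pointing down, gripper open.
Joint ranges: [-2.62, 2.62], [-0.44, 2.09], [-1.27, 1.32], [0.08, 2.57], [-1.32, 4.46], [0.12, 2], [-2.74, 2.74]. Speed limits (rad/s): [2.22, 2.22, 3.01, 3.01, 3.14, 3.14, 3.14].

INTERFACE

Orientations are given as a unit quaternion [w, x, y, z].
In Python, from bench import manip gives the robot as it stands.
- The arm moves only by the tool step_arm, never from a script. Its argument "steps" is a list of rows, each a list of 5 numbers: the shift along the tool's x, y, z in units of 0.2 m (1.0 is 0.2 m), then the turn about the tool's z in units of pi rad (1.0 is pi rad), then the finger opening in mm, from 0 to 91.8. A call has 1 to 5 rows; each row shifts and turns the commanded pose from where the row before left it, along the tool's axes as they then stand; what a row does not reach is not made up. A row lasts 1/12 s, in which the tool goes at most 41.7 mm and 7.16 degrees, less where a joint would pass 70% of its speed; a pose out of reach is approached as far as the arm can. A call with a number of a shift or a turn outside -1 to 1 is refused whole. A call with a gripper value outside its range is refused whole. The fingers move at their own pace and stop on an object; "newtons" is the grip in N (left out, the last holds). Time passes only in rows, so rows that do not move let the fingers close. It gives the time, the measured TCP pose, the force, the opening and the grip force at its end, in the units of the state.
- manip.get_state(): the state, without advancing time (a new reading comes with each control period).
- manip.read_camera(name): name is "scene" or "top"; returns a dict with "img" (480x640x3 uint8, red, green, blue), "z_map" (480x640 float32, mm along the optical axis (not along the pixel's ray), 0 where there is no reading), "fx", "fy", "cx", "cy" (pixels), "k1" (the pictures are not rectified: a ray, as slopes to the right and down, at radius r is drawn at 1 + k1 r^2 times it, then the intrinsics apply), "eye" and "rotation" of the camera in the world. Camera axes: x right, y up, looking along -z (the intrinsics and any distortion apply to the point x, -y, -z); pixel columns grow to the right and rows downward; lengths in mm; the calibration is good to about 2 mm. A picture is of the moment at which its call begins.
- manip.hand_in(): hands the job in; it is judged then, once.
The state is a dict: "clock": time; "joint_positions": joint angles; "qvel": joint speeds; "tau": joint torques, N m; "eef_pos": TCP position; "tcp_rot": TCP orientation; "contact_force": force on the tool from outside, world axes, zero at the start; "torque": the same for the moment, N m; "finger_gap": finger opening in mm; "grip_force": force on a finger pad.
Only numpy, scipy, OpenCV 4.12 (cv2) and the standard library are available. Lean on these libraries where they do the work, as an engineer would, in place of code of your own. Each camera call takes 0.05 s, during which the arm holds its last target. There are 200 camera calls.

TASK

Set up the demo launcher on the shop counter: stand the toy delivery van in the launcher's open lane with its nose pointing away from the hood, and push it tail first into the hood until you feel the spring plunger inside. Then press it about 25 mm further against the spring, never to the end of the plunger's travel, and finish while still holding it pressed there. Leave the other things on the counter where they stand.

Things in the scene. Friction and masses are not known exactly. Their poses are not given: they have to be found in the camera images.
- van: Toy to load: boxy delivery van 130 long x 50 wide x 50 tall mm, 0.18 to 0.34 kg, flat upright sides. Origin: centre of underside; +x to the nose (starts roughly along world +y), z up. In front of x = +39 mm a bonnet only 36 mm tall; flat nose at x = +65, flat tail at x = -65 mm. Wheels do not turn: it slides. Other toy vehicles: a low racer, a tractor.
- van_nose (a point): Centre of the van's flat nose, 22 mm above its underside; pushing here drives the van tail first.
- launcher: Grey spring launcher fixed to the counter, 426 x 90 mm. Origin: on the counter, under the lane's centre line; +x along the lane, away from the hood; z up. Lane floor 12 mm above the counter, 58 mm wide between 6 mm thick guide walls with tops 28 mm above the counter. Open lane x = -30 to +220 mm, hood x = -206 to -30 mm, its top 81 mm above the counter.
- hood_mouth (a point): Middle of the lane floor at the hood's open mouth (launcher x = -30 mm). The hood is 58 mm wide and 60 mm high inside, closed behind. The upright face of the spring plunger waits 20 to 55 mm inside the mouth; where exactly differs each time and cannot be seen.
- plunger (a joint): How far the spring plunger is pressed in from rest: 0 at rest, 0.045 m at its end stop, about 0.025 wanted. The spring takes 4 N to start, 10 N at 25 mm, 15 N at the stop, on top of 1 to 3 N of friction while the van slides. Let go, it pushes the van out again.
- racer: Bystander: low blue toy racing car with a rear wing, 105 x 54 x 40 mm; origin under its centre.
- tractor: Bystander: small green toy tractor with a cab, 84 x 70 x 84 mm; origin under its centre.
- ring_tower: Bystander: stacking-ring toy, 90 mm wide, 106 mm tall; origin under its centre, beside the launcher.
- putty_tin: Bystander: squat round tub of 72 mm diameter, 50 mm tall; origin under its centre, beside the launcher.
- card_game: Bystander: flat red game box 90 x 65 x 22 mm; origin under its centre.
- robot_toy: Bystander: small toy robot figure, 45 x 78 x 94 mm; origin under its centre.
Things that resemble listed ones, but are neither listed nor needed, are in the scene too. What is shaped like the van but red or yellow is not meant.

How it is judged:
By the outcome, as a careful person would: the job done as asked, in the order asked, and still so for the second after the job is handed in, while the arm keeps its last pose, push and grip.
It also fails if it takes over 67 s, if anything falls off the work surface, if the arm or the gripper's body presses on something with over 40 N, if the wrist force passes 120 N, or if a joint passes its speed limit or range.

## Working session

There is one attempt and no reset: what is moved stays moved. The work goes in short steps, Python scripts to look and compute and a tool call to move; the robot and the scene stay as the last step left them, time stands still between calls to the robot, and variables do not carry over. Pictures are saved under pics/ and viewed, at most 10 in all, crops included, and the job is handed in when it is done.

Besides the shell and the picture viewer there is one more tool, called after "Emit:" in YAML: its name, and indented under it one key for each argument. step_arm: Moves the arm, as the interface text tells. Its arguments: {"type":"object","properties":{"steps":{"type":"array"},"newtons":{"type":"number"}},"required":["steps"]}

```bash
mkdir -p pics
cat > h.py <<'E'
import numpy as np, cv2
from bench import manip
def look(n):
    c=manip.read_camera(n); return c
def save(c,f,box=None,s=1):
    im=c["img"][:,:,::-1]
    if box: im=im[box[1]:box[3],box[0]:box[2]]
    im=cv2.resize(im,None,fx=s,fy=s,interpolation=cv2.INTER_CUBIC); cv2.imwrite(f,im)
def rays(c,uv):
    uv=np.atleast_2d(np.array(uv,float)); K=np.array([[c["fx"],0,c["cx"]],[0,c["fy"],c["cy"]],[0,0,1.]])
    d=(uv-[c["cx"],c["cy"]])/[c["fx"],c["fy"]]; p=d.copy()
    for _ in range(20): p=d/(1+c["k1"]*(p**2).sum(1,keepdims=True))
    v=np.c_[p[:,0],-p[:,1],-np.ones(len(p))]
    return v@np.array(c["rotation"]).T if np.shape(c["rotation"])==(3,3) else None
def plane(c,uv,z):
    r=rays(c,uv); e=np.array(c["eye"]); return e+r*((z-e[2])/r[:,2])[:,None]
def cloud(c):
    v,u=np.mgrid[0:480,0:640]; r=rays(c,np.c_[u.ravel(),v.ravel()])
    return (np.array(c["eye"])+r*c["z_map"].reshape(-1,1)).reshape(480,640,3)
E
python3 - <<'E'
from h import *
for n in("scene","top"):
    c=look(n); save(c,f"pics/{n}0.png"); np.save(n+".npy",c,allow_pickle=True)
    print(n,{k:np.round(v,4).tolist() for k,v in c.items() if k not in("img","z_map")}, (c["z_map"]>0).mean())
print(manip.get_state())
E
```

```text
scene {'fx': 513.864, 'fy': 513.864, 'cx': 322.5168, 'cy': 246.0738, 'k1': -0.1442, 'eye': [1131.9508, -548.1726, 992.1342], 'rotation': [0.8464, 0.3243, 0.1509, 0.3945]} 0.9961165364583333
top {'fx': 476.4135, 'fy': 476.4135, 'cx': 309.221, 'cy': 248.9595, 'k1': -0.1059, 'eye': [218.9112, 13.6384, 1163.453], 'rotation': [-0.6647, -0.0837, 0.0901, 0.737]} 0.9959212239583334
{'clock': 0.1, 'joint_positions': array([ 1.17240105,  0.43515682,  0.02496567,  1.57398663, -0.01160202,
        1.13400601, -0.07509346]), 'qvel': array([-0.00058917, -0.00276412,  0.00068775, -0.00186496,  0.00040911,
        0.0001916 ,  0.00192352]), 'tau': array([ 3.16203630e-03, -6.69131899e+01,  9.87872109e-01, -3.15147829e+01,
       -6.05272455e-02,  3.73633672e-02, -6.74642848e-06]), 'eef_pos': array([ 182.01516459, -597.44816457,  234.02870056]), 'tcp_rot': array([-6.86438686e-04,  9.89086969e-01,  1.47331155e-01, -1.64697104e-04]), 'contact_force': array([-0.32818215, -0.30187684,  0.50950872]), 'torque': array([ 0.02264303,  0.03578951, -0.00269202]), 'grip_force': 0.0, 'finger_gap': 91.73046567478478}
```

View pics/scene0.png

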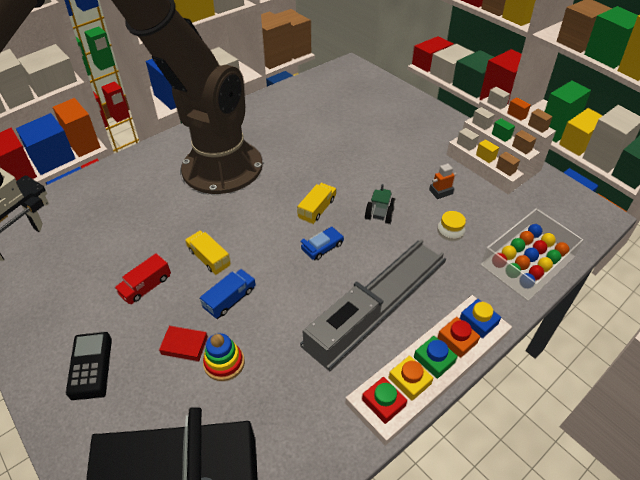

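View pics/top0.png

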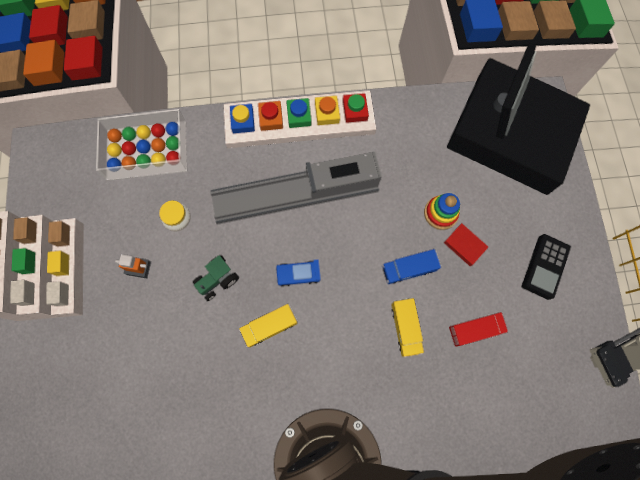

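The only blue van-shaped object is at scene (228,292) / top (412,266). The red one (top 478,329) and the yellow ones (268,325 and 407,327) are excluded by colour. The blue car at top (298,272) is the low racer. I'll confirm with a crop and measure.

```bash
cat > fix.py <<'E'
s=open('h.py').read()
s=s.replace("    return v@np.array(c[\"rotation\"]).T if np.shape(c[\"rotation\"])==(3,3) else None","    w,x,y,z=c['rotation']; return R.from_quat([x,y,z,w]).apply(v)").replace("import numpy as np, cv2","import numpy as np, cv2\nfrom scipy.spatial.transform import Rotation as R")
open('h.py','w').write(s)
E
python3 fix.py
python3 - <<'E'
from h import *
S=np.load("scene.npy",allow_pickle=True).item();T=np.load("top.npy",allow_pickle=True).item()
a=cv2.resize(S["img"][250:340,180:280,::-1],(400,360),interpolation=2);b=cv2.resize(T["img"][235:300,370:460,::-1],(400,289),interpolation=2)
cv2.imwrite("pics/crop.png",np.hstack([a,np.vstack([b,np.zeros((71,400,3),np.uint8)])]))
for n,c,bx in(("scene",S,(190,260,265,325)),("top",T,(375,240,445,290))):
    P=cloud(c); hsv=cv2.cvtColor(c["img"],cv2.COLOR_RGB2HSV)
    m=np.zeros((480,640),bool); m[bx[1]:bx[3],bx[0]:bx[2]]=1
    m&=(hsv[...,0]>100)&(hsv[...,0]<130)&(hsv[...,1]>100)
    q=P[m]; print(n,"van z pct",np.percentile(q[:,2],[2,25,50,75,90,98]).round(1))
    zt=np.percentile(q[:,2],85)
    for lo,hi,l in((zt-5,zt+5,"roof"),(zt-20,zt-9,"bonnet")):
        t=q[(q[:,2]>lo)&(q[:,2]<hi)][:,:2]
        r=cv2.minAreaRect(t.astype(np.float32)); print(l,len(t),np.round(r[0],1),np.round(r[1],1),round(r[2],1))
# table + launcher
for n,c in(("scene",S),("top",T)):
    P=cloud(c)
    w=(P[...,0]>380)&(P[...,0]<850)&(abs(P[...,1])<450)
    print(n,"table",np.median(P[...,2][w&(P[...,2]<9)]))
    for lo,hi,l in((74,88,"hood"),(20,32,"walls"),(8,16,"floor")):
        m=(P[...,2]>lo)&(P[...,2]<hi)&w&(c["img"].astype(int).ptp(2)<25) if 0 else (P[...,2]>lo)&(P[...,2]<hi)&w&(np.ptp(c["img"].astype(int),axis=2)<25)
        k,lab,st,ce=cv2.connectedComponentsWithStats(m.astype(np.uint8),connectivity=8)
        for i in np.argsort(-st[1:,4])[:3]+1:
            t=P[lab==i]; r=cv2.minAreaRect(t[:,:2].astype(np.float32)); print(l,len(t),st[i,:4],"z",np.median(t[:,2]).round(1),np.round(r[0],1),np.round(r[1],1),round(r[2],1))
E
```

```text
scene van z pct [10.6 34.3 48.  50.1 51.5 53.2]
roof 780 [ 439.2 -265.5] [ 52.4 107.6] 10.5
bonnet 229 [ 441.4 -251.8] [ 49.7 132.5] 14.9
top van z pct [20.2 41.2 49.3 51.2 52.8 55. ]
roof 778 [ 435.4 -265.2] [ 49.1 105.7] 9.3
bonnet 237 [ 432.9 -250.1] [ 48.4 124.8] 9.0
scene table -0.37400458819922733
hood 2300 [303 282  81  69] z 78.7 [ 684.4 -113.1] [ 78.  178.5] 6.8
hood 85 [247 424   6  40] z 85.5 [ 788.9 -430.3] [ 7.5 72.9] 57.1
hood 48 [439 167  12   9] z 81.8 [510.9 413.9] [32.3 20.9] 28.0
walls 501 [303 253 141 111] z 26.9 [702.4   9.4] [432.6  69.5] 87.2
walls 231 [366 240  57  50] z 26.3 [628.2 110. ] [  9.8 215.6] 5.3
walls 122 [482 257  31  25] z 25.6 [803.8 290.3] [92.1 11. ] 0.1
floor 1340 [370 244  69  64] z 12.2 [655.8 110.4] [ 54.7 225.4] 5.5
floor 715 [300 257 146 113] z 12.8 [669.9  10. ] [ 93.2 427.3] 6.0
floor 83 [482 261  30  24] z 12.4 [803.9 290.6] [92.   7.9] 0.6
top table 0.3461372638233797
hood 1880 [306 151  75  42] z 78.9 [ 679. -114.] [ 79.6 175. ] 5.7
hood 92 [453 128  21  17] z 82.2 [ 741.2 -426.6] [58.1 20.7] 37.6
hood 19 [457 114   8  14] z 86.4 [ 784.9 -429.1] [ 4.5 41.2] 55.4
walls 425 [214 185 160  34] z 27.1 [632.6  13.2] [  9.7 411.7] 5.3
walls 330 [210 173  98  23] z 26.6 [691.9 100.1] [ 14.1 252.9] 6.0
walls 125 [124 161  62  15] z 26.7 [756.2 367.5] [ 19.7 162.3] 6.9
floor 1801 [211 177 100  38] z 12.0 [661.6  95.6] [ 55.9 256.4] 5.8
floor 611 [215 186 164  38] z 12.5 [626.9   6.9] [ 14.  424.2] 5.9
floor 59 [239 141  36   6] z 12.7 [810.7  98. ] [94.4  3.8] 89.0
```

View pics/crop.png

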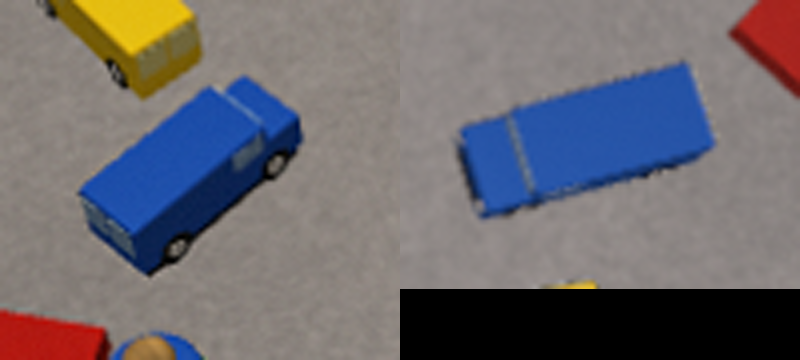

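The crop confirms it: the blue boxy van has its bonnet/nose on the left in the top view (390,272), pointing about +y, and its tail on the right (437,258). The roof measures 50 mm high. The van centre is about (435,-252) with heading 99.7°. The launcher origin is about (669,3) with heading 95.8°. First I turn the tool.

Emit:
step_arm:
  steps:
    - [0,0,0,-0.039,91]
    - [0,0,0,-0.039,91]
    - [0,0,0,-0.039,91]
    - [0,0,0,-0.039,91]
    - [0,0,0,-0.039,91]
  newtons: 25

```text
clock: 0.52
eef_pos: [182.0, -597.6, 234.2]
tcp_rot: [-0.0, 0.897, 0.441, 0.0]
contact_force: [0.1, -0.1, 0.3]
finger_gap: 91.2
grip_force: 0.0
```

Emit:
step_arm:
  steps:
    - [0,0,0,-0.039,91]
    - [0,0,0,-0.039,91]
    - [0,0,0,-0.039,91]
    - [0,0,0,-0.039,91]
    - [0,0,0,-0.039,91]

```text
clock: 0.93
eef_pos: [182.0, -597.6, 234.3]
tcp_rot: [-0.0, 0.722, 0.691, 0.0]
contact_force: [-0.1, 0.9, 0.0]
finger_gap: 91.3
grip_force: 0.0
```

Emit:
step_arm:
  steps:
    - [0,0,0,-0.039,91]
    - [0,0,0,-0.031,91]
    - [0,0,0,0,91]

```text
clock: 1.18
eef_pos: [181.8, -597.7, 234.2]
tcp_rot: [-0.0, 0.643, 0.766, 0.0]
contact_force: [0.1, -0.1, -0.8]
finger_gap: 90.9
grip_force: 0.0
```

```bash
cat >> h.py <<'E'
def go(x,y,z,yaw):
    s=manip.get_state(); w,a,b,c=s["tcp_rot"]; r=R.from_quat([a,b,c,w]); M=r.as_matrix()
    cy=np.degrees(np.arctan2(M[1,0],M[0,0])); d=np.array([x,y,z])-s["eef_pos"]
    print("t",round(s["clock"],2),"pos",s["eef_pos"].round(1),"yaw",cy.round(2),"zax",M[:,2].round(3),"F",s["contact_force"].round(1),"gap",round(s["finger_gap"],1))
    print("shift units now",(M.T@d/200).round(3),"turn units",round(-(yaw-cy)/180,4))
    return s
E
python3 -c "
from h import *
go(435,-252.5,120,99.7)"
```

```text
t 1.18 pos [ 181.8 -597.7  234.2] yaw 99.99 zax [-0.     0.001 -1.   ] F [ 0.1 -0.1 -0.8] gap 90.9
shift units now [1.48  1.546 0.572] turn units 0.0016
```

Emit:
step_arm:
  steps:
    - [0.123,0.129,0.03,0,91]
    - [0.123,0.129,0.03,0,91]
    - [0.123,0.129,0.03,0,91]
    - [0.123,0.129,0.03,0,91]
    - [0.123,0.129,0.03,0,91]

```text
clock: 1.6
eef_pos: [289.1, -453.3, 204.3]
tcp_rot: [-0.0, 0.646, 0.763, 0.0]
contact_force: [0.8, 0.1, -0.5]
finger_gap: 91.1
grip_force: 0.0
```

Emit:
step_arm:
  steps:
    - [0.123,0.129,0.06,0,91]
    - [0.123,0.129,0.06,0,91]
    - [0.123,0.129,0.06,0,91]
    - [0.123,0.129,0.06,0,91]
    - [0.123,0.129,0.06,0,91]

```text
clock: 2.02
eef_pos: [395.4, -310.3, 144.2]
tcp_rot: [0.0, 0.646, 0.763, -0.0]
contact_force: [-0.2, -0.4, 1.1]
finger_gap: 90.8
grip_force: 0.0
```

Emit:
step_arm:
  steps:
    - [0.123,0.129,0.06,0,91]
    - [0.123,0.129,0.06,0,91]
    - [0,0,0,0,91]
    - [0,0,0,0,91]

```text
clock: 2.35
eef_pos: [438.3, -252.0, 120.1]
tcp_rot: [-0.001, 0.644, 0.765, 0.0]
contact_force: [-0.8, -0.8, -0.2]
finger_gap: 90.7
grip_force: 0.0
```

```bash
python3 -c "
from h import *
go(435,-252.5,32,99.7)
c=look('scene');save(c,'pics/s1.png',(140,180,340,330),4)"
```

```text
t 2.35 pos [ 438.3 -252.   120.1] yaw 99.85 zax [-0.001  0.001 -1.   ] F [-0.8 -0.8 -0.2] gap 90.7
shift units now [-0.    -0.016  0.44 ] turn units 0.0008
```

View pics/s1.png

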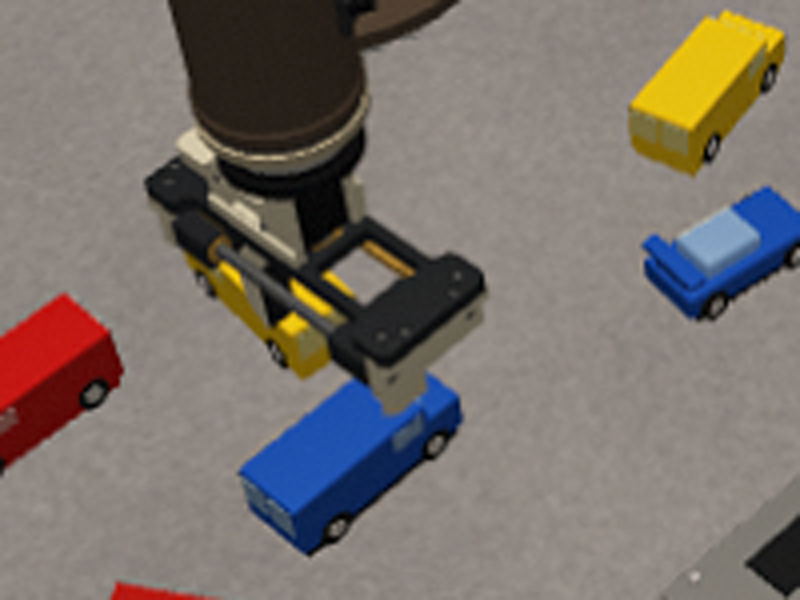

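The gripper stands above the blue van, with the fingers straddling it near mid-length (crop pixel ~400,390). The yellow van behind is clear. Next I lower and grip.

Emit:
step_arm:
  steps:
    - [0,-0.016,0.12,0,91]
    - [0,0,0.12,0,91]
    - [0,0,0.1,0,91]
    - [0,0,0.07,0,91]
    - [0,0,0.03,0,91]

```text
clock: 2.82
eef_pos: [432.2, -256.5, 31.2]
tcp_rot: [-0.001, 0.646, 0.763, -0.001]
contact_force: [-0.2, -0.4, -0.6]
finger_gap: 91.3
grip_force: 0.0
```

Emit:
step_arm:
  steps:
    - [0,0,0,0,91]
    - [0,0,0,0,60]
    - [0,0,0,0,55]
    - [0,0,0,0,40]
    - [0,0,0,0,40]

```text
clock: 3.23
eef_pos: [434.7, -255.5, 33.6]
tcp_rot: [0.001, 0.645, 0.764, 0.0]
contact_force: [0.2, 0.4, -0.3]
finger_gap: 69.0
grip_force: 0.0
```

Emit:
step_arm:
  steps:
    - [0,0,0,0,40]
    - [0,0,0,0,40]
    - [0,0,0,0,40]
    - [0,0,0,0,40]
    - [0,0,0,0,40]

```text
clock: 3.65
eef_pos: [434.4, -255.1, 32.9]
tcp_rot: [0.0, 0.644, 0.765, -0.0]
contact_force: [-0.3, -0.2, 4.6]
finger_gap: 49.8
grip_force: 25.0
```

Emit:
step_arm:
  steps:
    - [0,0,-0.05,0,40]
    - [0,0,-0.1,0,40]
    - [0,0,-0.15,0,40]
    - [0,0,-0.15,0,40]
    - [0,0,-0.15,0.022,40]

```text
clock: 4.07
eef_pos: [433.4, -254.5, 154.1]
tcp_rot: [-0.001, 0.67, 0.742, 0.0]
contact_force: [0.8, -1.2, -3.3]
finger_gap: 49.8
grip_force: 25.0
```

```bash
python3 -c "
from h import *
go(657.4,117.4,152,95.8)"
```

```text
t 4.07 pos [ 433.4 -254.5  154.1] yaw 95.87 zax [-0.001  0.001 -1.   ] F [ 0.8 -1.2 -3.3] gap 49.8
shift units now [1.735 1.304 0.011] turn units 0.0004
```

Emit:
step_arm:
  steps:
    - [0.08,0.06,0,0,40]
    - [0.12,0.09,0,0,40]
    - [0.12,0.09,0,0,40]
    - [0.12,0.09,0,0,40]
    - [0.12,0.09,0,0,40]

```text
clock: 4.48
eef_pos: [506.4, -133.9, 153.1]
tcp_rot: [-0.0, 0.671, 0.742, -0.0]
contact_force: [0.3, 0.2, -2.9]
finger_gap: 50.1
grip_force: 25.0
```

Emit:
step_arm:
  steps:
    - [0.12,0.09,0,0,40]
    - [0.12,0.09,0,0,40]
    - [0.12,0.09,0,0,40]
    - [0.12,0.09,0,0,40]
    - [0.12,0.09,0,0,40]

```text
clock: 4.9
eef_pos: [583.9, -5.4, 152.9]
tcp_rot: [-0.0, 0.67, 0.742, -0.0]
contact_force: [1.2, 0.3, -2.6]
finger_gap: 49.6
grip_force: 25.0
```

Emit:
step_arm:
  steps:
    - [0.12,0.09,0,0,40]
    - [0.12,0.09,0,0,40]
    - [0.12,0.09,0,0,40]
    - [0.12,0.09,0,0,40]
    - [0.095,0.074,0,0,40]

```text
clock: 5.32
eef_pos: [658.7, 119.0, 152.8]
tcp_rot: [-0.001, 0.67, 0.742, -0.0]
contact_force: [-0.5, 0.4, -2.4]
finger_gap: 50.0
grip_force: 25.0
```

Emit:
step_arm:
  steps:
    - [0,0,0.1,0,40]
    - [0,0,0.1,0,40]
    - [0,0,0.1,0,40]
    - [0,0,0,0,40]
    - [0,0,0,0,40]

```text
clock: 5.73
eef_pos: [657.5, 116.0, 91.9]
tcp_rot: [-0.001, 0.671, 0.742, -0.001]
contact_force: [0.2, 0.3, -4.0]
finger_gap: 50.1
grip_force: 25.0
```

Run:
```python
from h import *
go(657.4,117.4,46,95.8)
from scipy.stats import linregress
for n in("scene","top"):
    c=look(n); save(c,f"pics/{n}2.png",(330,190,490,310) if n=="scene" else (190,130,350,250),5); P=cloud(c)
    hsv=cv2.cvtColor(c["img"],cv2.COLOR_RGB2HSV)
    m=(hsv[...,0]>100)&(hsv[...,0]<130)&(hsv[...,1]>100)&(abs(P[...,0]-655)<60)&(abs(P[...,1]-115)<100)
    q=P[m]; print(n,"van px",m.sum(),"z",np.percentile(q[:,2],[2,50,98]).round(1))
    r=cv2.minAreaRect(q[:,:2].astype(np.float32)); print(r)
    a=np.radians(95.8); u=np.array([np.cos(a),np.sin(a)]); v=np.array([u[1],-u[0]])
    L=(q[:,:2]-[669,3]); print("long",np.percentile(L@u,[.5,99.5]).round(1),"lat",np.percentile(L@v,[.5,99.5]).round(1))
    w=(P[...,2]>22)&(P[...,2]<32)&(np.ptp(c["img"].astype(int),axis=2)<25); t=P[w]; t=t[abs(t[:,1]-100)<120]; L=t[:,:2]-[669,3]
    l=L@v
    for lo,hi in((-42,-22),(22,42)):
        k=(l>lo)&(l<hi); print("wall",k.sum(),np.percentile(l[k],[5,50,95]).round(1), np.polyfit((L@u)[k],l[k],1).round(4))
```

```text
t 5.73 pos [657.5 116.   91.9] yaw 95.79 zax [-0.003 -0.001 -1.   ] F [ 0.2  0.3 -4. ] gap 50.1
shift units now [0.007 0.001 0.23 ] turn units -0.0001
scene van px 812 z [ 71.1 107.1 252.4]
((663.5185546875, 98.19752502441406), (100.56147766113281, 77.01900482177734), 81.15795135498047)
long [ 48.4 146.2] lat [-23.4  35.8]
wall 74 [-33.7 -30.  -26.5] [ 1.51000e-02 -3.04997e+01]
wall 233 [29.6 34.  37. ] [-1.14000e-02  3.45493e+01]
top van px 212 z [ 80.7  95.9 174.5]
((637.8085327148438, 162.19061279296875), (80.35981750488281, 35.355194091796875), 7.7371039390563965)
long [143.9 179.4] lat [-47.9  24.1]
wall 84 [-37.9 -34.8 -31.2] [-7.0000e-04 -3.4604e+01]
wall 35 [26.  29.  32.6] [1.86000e-02 2.55105e+01]
```

View pics/top2.png

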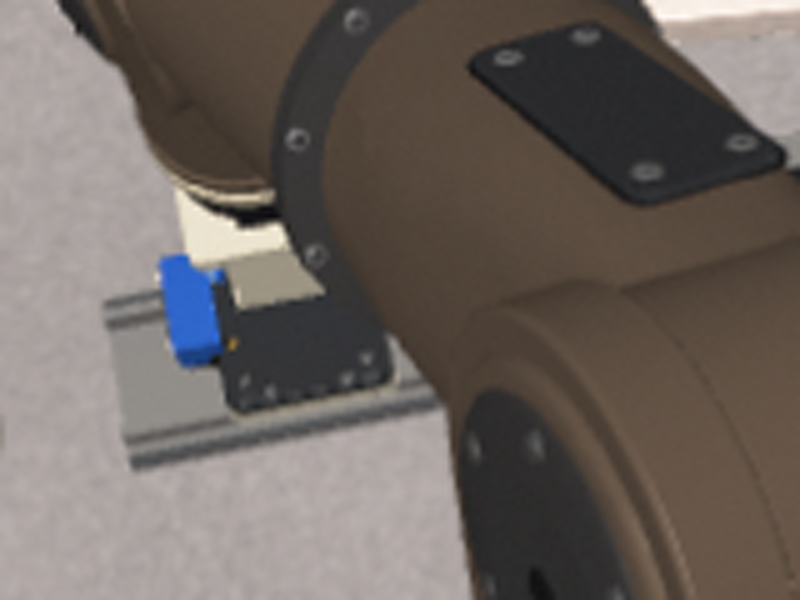

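View pics/scene2.png

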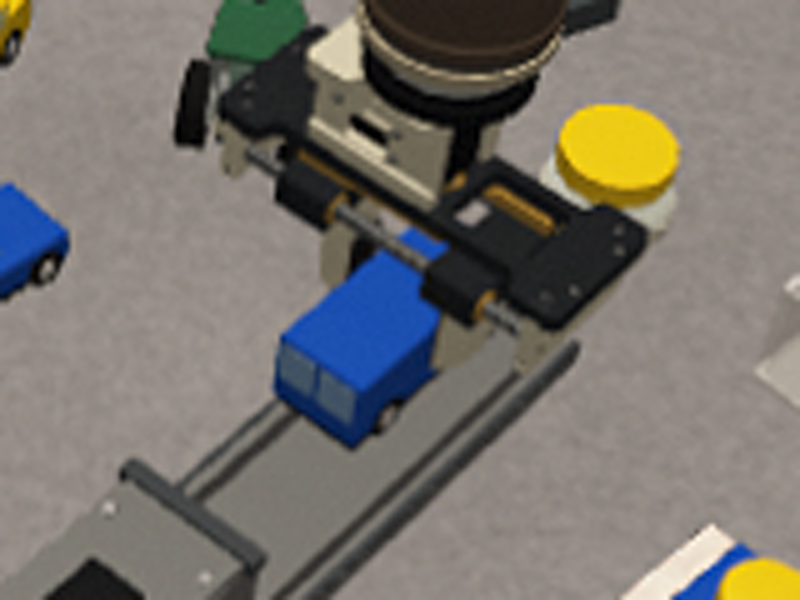

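The van hangs over the open lane, tail toward the hood (scene crop: tail at 320,385, mouth at 200,510). Next I compare the van and wall laterals within the same camera.

Run:
```python
from h import *
a=np.radians(95.8); u=np.array([np.cos(a),np.sin(a)]); v=np.array([u[1],-u[0]])
for n in("scene","top"):
    c=look(n); P=cloud(c); hsv=cv2.cvtColor(c["img"],cv2.COLOR_RGB2HSV)
    m=(hsv[...,0]>100)&(hsv[...,0]<130)&(hsv[...,1]>100)&(abs(P[...,0]-655)<60)&(abs(P[...,1]-115)<100)
    z=(104,116) if n=="scene" else (90,103)
    q=P[m&(P[...,2]>z[0])&(P[...,2]<z[1])]; L=q[:,:2]-[669,3]; s=L@u;l=L@v
    for lo in range(40,190,8):
        k=(s>lo)&(s<lo+8)
        if k.sum()>15: print(n,lo,k.sum(),l[k].min().round(1),l[k].max().round(1),"mid",((l[k].min()+l[k].max())/2).round(1),"z",np.median(q[k,2]).round(1))
    print("s range",s.min(),s.max())
```

```text
scene 48 56 -19.7 27.2 mid 3.7 z 109.7
scene 56 56 -19.8 28.6 mid 4.4 z 109.6
scene 64 65 -20.2 28.8 mid 4.3 z 109.3
scene 72 61 -19.9 28.7 mid 4.4 z 109.8
scene 80 55 -20.8 29.9 mid 4.5 z 110.2
scene 88 58 -21.2 30.5 mid 4.7 z 109.9
scene 96 61 -21.9 29.9 mid 4.0 z 109.5
scene 104 55 -22.9 26.9 mid 2.0 z 110.1
scene 112 41 -20.0 23.2 mid 1.6 z 109.8
scene 120 24 -21.3 5.0 mid -8.1 z 110.2
s range 49.12252168313909 150.97672912995301
top 152 21 -24.4 13.3 mid -5.6 z 97.3
top 160 59 -24.0 25.8 mid 0.9 z 96.9
top 168 66 -23.8 26.9 mid 1.5 z 97.5
top 176 33 -23.0 25.6 mid 1.3 z 97.1
s range 156.95059092326412 180.069674566864
```

Emit:
step_arm:
  steps:
    - [0,-0.013,0,0,40]
    - [0,0,0.08,0,40]
    - [0,0,0.06,0,40]
    - [0,0,0.02,0,40]
    - [0,0,0,0,40]

```text
clock: 6.35
eef_pos: [655.0, 115.7, 59.4]
tcp_rot: [-0.001, 0.671, 0.742, -0.001]
contact_force: [-0.7, 0.0, -3.6]
finger_gap: 50.0
grip_force: 25.0
```

Emit:
step_arm:
  steps:
    - [0,0,0.02,0,40]
    - [0,0,0.02,0,40]
    - [0,0,0,0,40]
    - [0,0,0,0,40]

```text
clock: 6.68
eef_pos: [656.1, 116.1, 52.7]
tcp_rot: [-0.0, 0.671, 0.742, -0.0]
contact_force: [-0.0, 0.6, -3.4]
finger_gap: 49.7
grip_force: 25.0
```

Underside at about 20 mm with no contact, so it is between the walls. I continue to the floor.

Emit:
step_arm:
  steps:
    - [0,0,0.015,0,40]
    - [0,0,0.01,0,40]
    - [0,0,0.01,0,40]
    - [0,0,0,0,40]
    - [0,0,0,0,40]

```text
clock: 7.1
eef_pos: [656.0, 116.1, 45.6]
tcp_rot: [-0.0, 0.671, 0.742, -0.0]
contact_force: [-0.2, 0.4, -2.9]
finger_gap: 50.2
grip_force: 25.0
```

Emit:
step_arm:
  steps:
    - [0,0,0.007,0,40]
    - [0,0,0,0,40]
    - [0,0,0,0,40]

```text
clock: 7.35
eef_pos: [656.3, 116.2, 45.0]
tcp_rot: [0.0, 0.671, 0.742, 0.0]
contact_force: [-2.1, -0.9, 4.3]
finger_gap: 49.8
grip_force: 25.0
```

Emit:
step_arm:
  steps:
    - [0,0,0,0,75]
    - [0,0,0,0,80]
    - [0,0,0,0,80]
    - [0,0,0,0,80]
    - [0,0,0,0,80]

```text
clock: 7.77
eef_pos: [656.2, 116.2, 44.3]
tcp_rot: [0.0, 0.671, 0.742, 0.0]
contact_force: [0.1, -0.3, -0.3]
finger_gap: 77.3
grip_force: 0.0
```

Emit:
step_arm:
  steps:
    - [0,0,-0.06,0,80]
    - [0,0,-0.12,0,80]
    - [0,0,-0.15,0,80]
    - [0.1,0,0,0,0]
    - [0.15,0,0,0,0]

```text
clock: 8.18
eef_pos: [653.8, 162.5, 113.5]
tcp_rot: [0.002, 0.673, 0.74, 0.001]
contact_force: [0.3, 1.2, -1.9]
finger_gap: 70.7
grip_force: 0.0
```

Emit:
step_arm:
  steps:
    - [0.15,0,0,0,0]
    - [0.1,0,0,0,0]
    - [0,0,0,0,0]
    - [0,0,0,0,0]
    - [0,0,0,0,0]

```text
clock: 8.6
eef_pos: [646.4, 214.8, 110.8]
tcp_rot: [0.0, 0.671, 0.742, -0.0]
contact_force: [-0.3, -1.2, -0.2]
finger_gap: 38.3
grip_force: 0.0
```

Emit:
step_arm:
  steps:
    - [0,0,0,0,0]
    - [0,0,0,0,0]
    - [0,0,0,0,0]
    - [0,0,0,0,0]
    - [0,0,0,0,0]

```text
clock: 9.02
eef_pos: [646.1, 215.2, 110.3]
tcp_rot: [0.0, 0.671, 0.742, -0.0]
contact_force: [-0.4, -0.6, -0.5]
finger_gap: 4.6
grip_force: 0.0
```

Run:
```python
from h import *
s=go(657,117,28,95.8)
c=look("scene"); save(c,"pics/scene3.png",(300,180,480,315),4); P=cloud(c)
hsv=cv2.cvtColor(c["img"],cv2.COLOR_RGB2HSV)
m=(hsv[...,0]>100)&(hsv[...,0]<130)&(hsv[...,1]>100)&(abs(P[...,0]-655)<60)&(abs(P[...,1]-115)<100)
a=np.radians(95.8); u=np.array([np.cos(a),np.sin(a)]); v=np.array([u[1],-u[0]])
q=P[m]; L=q[:,:2]-[669,3]
for z in((55,70),(40,54)):
    k=(q[:,2]>z[0])&(q[:,2]<z[1]); print(k.sum(),np.median(q[k,2]),"s",np.percentile(L[k]@u,[1,99]).round(1),"l",np.percentile(L[k]@v,[1,99]).round(1))
    print(cv2.minAreaRect(q[k][:,:2].astype(np.float32)))
print("tool s,l",(s["eef_pos"][:2]-[669,3])@u,(s["eef_pos"][:2]-[669,3])@v)
```

```text
t 9.02 pos [646.1 215.2 110.3] yaw 95.75 zax [-0. -0. -1.] F [-0.4 -0.6 -0.5] gap 4.6
shift units now [-0.494  0.005  0.412] turn units -0.0003
715 61.215118737498756 s [ 50.5 153.8] l [-22.3  26.1]
((659.9630126953125, 105.06568908691406), (50.61354064941406, 108.82533264160156), 5.125358581542969)
171 46.74367930592052 s [ 49.4 178.9] l [-22.8  26.7]
((658.1244506835938, 117.11032104492188), (52.37435531616211, 131.36636352539062), 6.3940653800964355)
tool s,l 213.40800141154048 -1.2905696433181049
```

View pics/scene3.png

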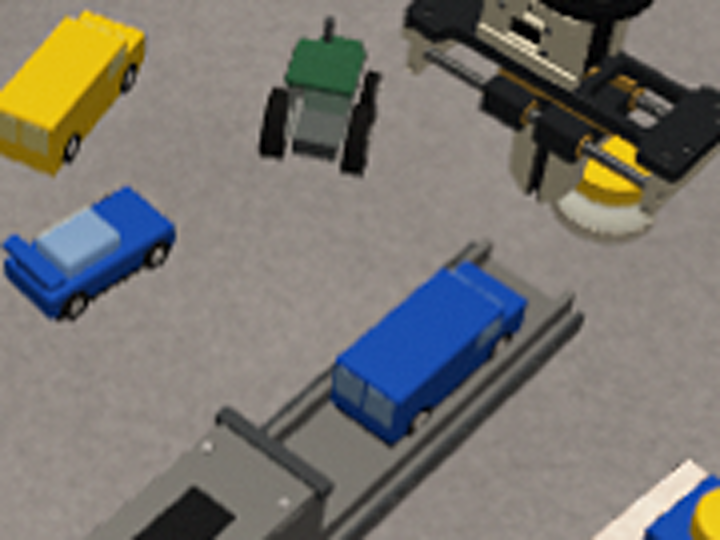

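The van sits between the guide walls, nose (scene crop 490,300) away from the hood, tail facing the mouth (270,440). The closed fingers go down in front of the nose.

Emit:
step_arm:
  steps:
    - [0,0,0.1,0,0]
    - [0,0,0.12,0,0]
    - [0,0,0.12,0,0]
    - [0,0,0.07,0,0]
    - [0,0,0,0,0]

```text
clock: 9.48
eef_pos: [643.9, 214.5, 24.9]
tcp_rot: [-0.001, 0.67, 0.742, -0.003]
contact_force: [-1.3, -0.5, -0.5]
finger_gap: 0.7
grip_force: 0.0
```

Emit:
step_arm:
  steps:
    - [-0.03,0,0,0,0]
    - [-0.03,0,0,0,0]
    - [-0.03,0,0,0,0]
    - [-0.03,0,0,0,0]
    - [-0.02,0,0,0,0]

```text
clock: 9.9
eef_pos: [649.9, 187.6, 29.8]
tcp_rot: [0.0, 0.671, 0.742, 0.001]
contact_force: [-0.1, 4.2, 3.5]
finger_gap: 0.1
grip_force: 1.9
```

Emit:
step_arm:
  steps:
    - [-0.03,0,0,0,0]
    - [-0.03,0,0,0,0]
    - [-0.03,0,0,0,0]
    - [-0.03,0,0,0,0]
    - [-0.03,0,0,0,0]

```text
clock: 10.32
eef_pos: [652.0, 157.5, 28.4]
tcp_rot: [0.0, 0.671, 0.742, 0.0]
contact_force: [-0.2, 4.2, 3.3]
finger_gap: 0.7
grip_force: 1.9
```

Emit:
step_arm:
  steps:
    - [-0.03,0,0,0,0]
    - [-0.03,0,0,0,0]
    - [-0.03,0,0,0,0]
    - [-0.03,0,0,0,0]
    - [-0.03,0,0,0,0]

```text
clock: 10.73
eef_pos: [654.9, 127.4, 28.3]
tcp_rot: [-0.0, 0.671, 0.742, -0.0]
contact_force: [-0.6, 3.5, 2.4]
finger_gap: 0.3
grip_force: 1.8
```

Emit:
step_arm:
  steps:
    - [-0.02,0,0,0,0]
    - [-0.02,0,0,0,0]
    - [-0.02,0,0,0,0]
    - [-0.02,0,0,0,0]
    - [-0.02,0,0,0,0]

```text
clock: 11.15
eef_pos: [656.8, 107.8, 28.2]
tcp_rot: [-0.0, 0.67, 0.742, -0.0]
contact_force: [-1.3, 2.7, 2.0]
finger_gap: 0.5
grip_force: 1.5
```

Emit:
step_arm:
  steps:
    - [-0.01,0,0,0,0]
    - [-0.01,0,0,0,0]
    - [-0.01,0,0,0,0]

```text
clock: 11.4
eef_pos: [657.4, 102.0, 28.2]
tcp_rot: [-0.0, 0.671, 0.742, -0.0]
contact_force: [-0.4, 3.4, 2.0]
finger_gap: 0.7
grip_force: 1.3
```

Emit:
step_arm:
  steps:
    - [-0.01,0,0,0,0]
    - [-0.01,0,0,0,0]
    - [0,0,0,0,0]

```text
clock: 11.65
eef_pos: [657.9, 97.4, 28.2]
tcp_rot: [0.0, 0.671, 0.742, -0.0]
contact_force: [-1.0, 2.1, 0.2]
finger_gap: 0.7
grip_force: 0.4
```

Emit:
step_arm:
  steps:
    - [-0.01,0,0,0,0]
    - [-0.01,0,0,0,0]
    - [0,0,0,0,0]

```text
clock: 11.9
eef_pos: [658.3, 93.5, 28.2]
tcp_rot: [0.0, 0.671, 0.742, -0.0]
contact_force: [-0.5, 0.9, 0.5]
finger_gap: 0.4
grip_force: 0.3
```

Emit:
step_arm:
  steps:
    - [-0.01,0,0,0,0]
    - [-0.01,0,0,0,0]
    - [0,0,0,0,0]

```text
clock: 12.15
eef_pos: [658.7, 89.5, 28.2]
tcp_rot: [0.0, 0.671, 0.742, -0.0]
contact_force: [0.3, 0.3, -0.5]
finger_gap: 0.5
grip_force: 0.1
```

Emit:
step_arm:
  steps:
    - [-0.01,0,0,0,0]
    - [-0.01,0,0,0,0]
    - [0,0,0,0,0]

```text
clock: 12.4
eef_pos: [659.2, 85.5, 28.2]
tcp_rot: [0.0, 0.671, 0.742, -0.0]
contact_force: [0.6, -0.1, -0.4]
finger_gap: 0.4
grip_force: 0.0
```

Emit:
step_arm:
  steps:
    - [-0.01,0,0,0,0]
    - [-0.01,0,0,0,0]
    - [0,0,0,0,0]

```text
clock: 12.65
eef_pos: [659.6, 81.6, 28.3]
tcp_rot: [0.0, 0.671, 0.742, -0.0]
contact_force: [-0.5, -0.2, -0.8]
finger_gap: 0.3
grip_force: 0.0
```

No plunger yet; sliding friction fades in the dwells, so a lasting force will mark the spring.

Emit:
step_arm:
  steps:
    - [-0.01,0,0,0,0]
    - [-0.01,0,0,0,0]
    - [0,0,0,0,0]

```text
clock: 12.9
eef_pos: [660.0, 77.7, 28.3]
tcp_rot: [0.0, 0.671, 0.742, -0.0]
contact_force: [0.2, -0.7, -1.0]
finger_gap: 0.4
grip_force: 0.0
```

Emit:
step_arm:
  steps:
    - [-0.01,0,0,0,0]
    - [-0.01,0,0,0,0]
    - [0,0,0,0,0]

```text
clock: 13.15
eef_pos: [660.4, 73.8, 28.3]
tcp_rot: [0.0, 0.671, 0.742, -0.0]
contact_force: [0.4, 0.3, 0.7]
finger_gap: 0.6
grip_force: 0.1
```

Emit:
step_arm:
  steps:
    - [-0.01,0,0,0,0]
    - [-0.01,0,0,0,0]
    - [0,0,0,0,0]

```text
clock: 13.4
eef_pos: [660.9, 69.8, 28.3]
tcp_rot: [0.0, 0.671, 0.742, -0.0]
contact_force: [-0.7, 1.7, -0.6]
finger_gap: 0.4
grip_force: 0.1
```

Emit:
step_arm:
  steps:
    - [-0.01,0,0,0,0]
    - [-0.01,0,0,0,0]
    - [0,0,0,0,0]

```text
clock: 13.65
eef_pos: [661.2, 65.8, 28.3]
tcp_rot: [0.0, 0.671, 0.742, -0.0]
contact_force: [0.7, 0.9, 0.1]
finger_gap: 0.4
grip_force: 0.2
```

Emit:
step_arm:
  steps:
    - [-0.01,0,0,0,0]
    - [-0.01,0,0,0,0]
    - [0,0,0,0,0]

```text
clock: 13.9
eef_pos: [661.5, 62.8, 28.3]
tcp_rot: [-0.0, 0.67, 0.742, 0.0]
contact_force: [-0.9, 3.1, 0.4]
finger_gap: 0.6
grip_force: 1.7
```

Emit:
step_arm:
  steps:
    - [-0.01,0,0,0,0]
    - [-0.01,0,0,0,0]
    - [0,0,0,0,0]

```text
clock: 14.15
eef_pos: [661.7, 59.7, 28.3]
tcp_rot: [-0.001, 0.67, 0.742, 0.0]
contact_force: [-0.3, 5.0, 0.6]
finger_gap: 0.6
grip_force: 2.7
```

Run:
```python
from h import *
s=go(657,117,28,95.8)
c=look("scene"); save(c,"pics/scene4.png",(300,200,460,320),5)
```

```text
t 14.15 pos [661.7  59.7  28.3] yaw 95.84 zax [-0.     0.001 -1.   ] F [-0.3  5.   0.6] gap 0.6
shift units now [0.287 0.006 0.002] turn units 0.0002
```

View pics/scene4.png

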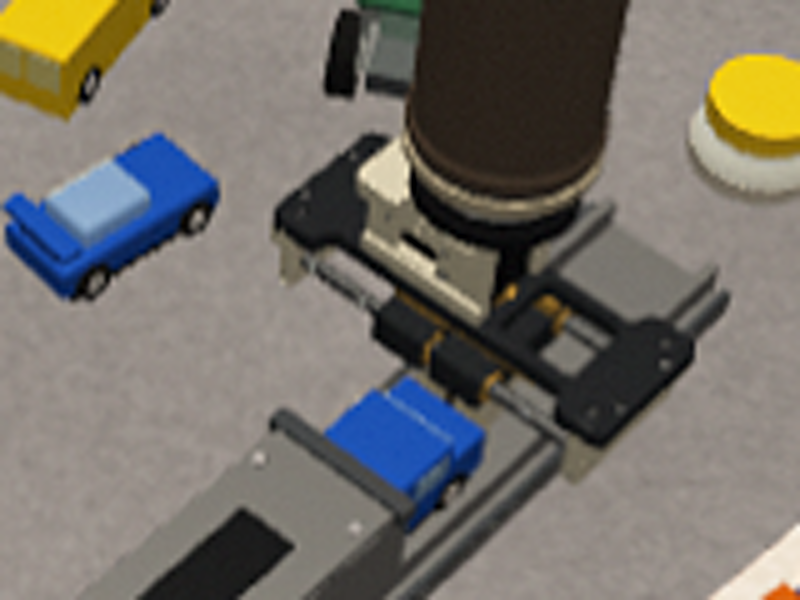

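The tail is in the hood, the nose is against the fingers (crop 460,430), and the lasting force is rising: the plunger was met at about y≈62–63. I press on, watching force against position.

Emit:
step_arm:
  steps:
    - [-0.01,0,0,0,0]
    - [-0.01,0,0,0,0]
    - [0,0,0,0,0]
    - [0,0,0,0,0]

```text
clock: 14.53
eef_pos: [662.0, 56.1, 28.4]
tcp_rot: [-0.001, 0.67, 0.742, 0.001]
contact_force: [-1.6, 6.2, 0.0]
finger_gap: 0.6
grip_force: 3.1
```

Emit:
step_arm:
  steps:
    - [-0.01,0,0,0,0]
    - [-0.01,0,0,0,0]
    - [0,0,0,0,0]
    - [0,0,0,0,0]

```text
clock: 14.87
eef_pos: [662.4, 52.5, 28.4]
tcp_rot: [-0.001, 0.67, 0.742, 0.001]
contact_force: [-2.0, 6.9, -0.4]
finger_gap: 0.8
grip_force: 3.5
```

Emit:
step_arm:
  steps:
    - [-0.01,0,0,0,0]
    - [-0.01,0,0,0,0]
    - [0,0,0,0,0]
    - [0,0,0,0,0]

```text
clock: 15.2
eef_pos: [662.7, 49.0, 28.4]
tcp_rot: [-0.001, 0.67, 0.742, 0.001]
contact_force: [-1.5, 7.8, 0.9]
finger_gap: 0.6
grip_force: 4.0
```

```bash
python3 -c "
from h import *
go(657,117,28,95.8)"
```

```text
t 15.2 pos [662.7  49.   28.4] yaw 95.89 zax [-0.     0.003 -1.   ] F [-1.5  7.8  0.9] gap 0.6
shift units now [0.341 0.006 0.003] turn units 0.0005
```

Slope 0.23 N/mm matches the spring. With contact at y≈63.4, the target is y≈38.5 (≈10 N).

Emit:
step_arm:
  steps:
    - [-0.01,0,0,0,0]
    - [-0.01,0,0,0,0]
    - [-0.01,0,0,0,0]
    - [-0.01,0,0,0,0]
    - [0,0,0,0,0]

```text
clock: 15.62
eef_pos: [663.5, 41.7, 28.4]
tcp_rot: [-0.001, 0.67, 0.743, 0.001]
contact_force: [-1.5, 9.3, 0.8]
finger_gap: 0.7
grip_force: 4.9
```

Emit:
step_arm:
  steps:
    - [-0.01,0,0,0,0]
    - [-0.006,0,0,0,0]
    - [0,0,0,0,0]
    - [0,0,0,0,0]
    - [0,0,0,0,0]

```text
clock: 16.03
eef_pos: [663.7, 39.1, 28.4]
tcp_rot: [-0.001, 0.67, 0.743, 0.001]
contact_force: [-1.5, 9.9, 0.7]
finger_gap: 0.5
grip_force: 5.4
```

Emit:
step_arm:
  steps:
    - [-0.002,0,0,0,0]
    - [0,0,0,0,0]
    - [0,0,0,0,0]
    - [0,0,0,0,0]
    - [0,0,0,0,0]

```text
clock: 16.45
eef_pos: [663.7, 39.1, 28.5]
tcp_rot: [-0.002, 0.669, 0.743, 0.001]
contact_force: [-2.3, 12.3, 0.5]
finger_gap: 0.6
grip_force: 5.8
```

```bash
python3 -c "
from h import *
go(663.7,38.5,28,95.8)
c=look('scene');save(c,'pics/scene5.png')"
```

```text
t 16.45 pos [663.7  39.1  28.5] yaw 95.95 zax [-0.     0.004 -1.   ] F [-2.3 12.3  0.5] gap 0.6
shift units now [-0.003 -0.     0.002] turn units 0.0008
```

View pics/scene5.png

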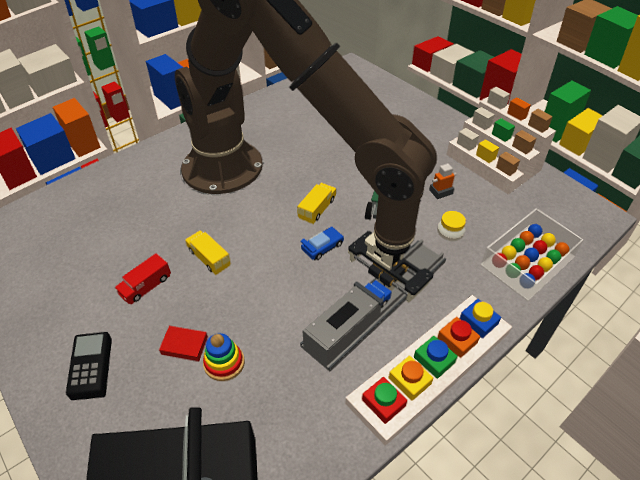

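Emit:
step_arm:
  steps:
    - [0,0,0,0,0]
    - [0,0,0,0,0]
    - [0,0,0,0,0]

```text
clock: 16.75
eef_pos: [663.7, 39.1, 28.4]
tcp_rot: [-0.002, 0.669, 0.743, 0.001]
contact_force: [-2.0, 11.7, 1.3]
finger_gap: -0.0
grip_force: 5.8
```

Emit:
step_arm:
  steps:
    - [0,0,0,0,0]
    - [0,0,0,0,0]
    - [0,0,0,0,0]

```text
clock: 17.0
eef_pos: [663.7, 39.1, 28.5]
tcp_rot: [-0.002, 0.669, 0.743, 0.001]
contact_force: [-1.4, 11.7, 0.3]
finger_gap: 0.3
grip_force: 5.8
```

Stable: about 24.5 mm past contact, 11.7 N (10 N spring plus stiction), bystanders untouched. I hand in.

```bash
python3 -c "
from bench import manip
print(manip.hand_in())"
```

```text
the job is handed in; nothing more can be done
None
```

The blue van is in the launcher lane, nose away from the hood, and the arm is still holding it pressed about 24–25 mm past first contact with the plunger (about 12 N). The other things stand where they were, and the job is handed in; no verdict came back.

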